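# Uncover the photometer and load the orange-capped sample

### The arm

A 6-joint arm with a two-finger parallel gripper is mounted at the origin on the work surface. World frame = base frame: x ahead of the robot, y to its left, z up, the work surface at z = 0. Lengths are in mm, angles in rad, forces in N, time in s.
With the tool pointing down it reaches from about 350 to 875 mm from the base axis. Payload 4.2 kg.
Tool frame: the origin (TCP) lies midway between the tips of the shut fingers; the grasp point (between the pads) lies 19 mm behind it (arm.grip_point_offset is the z of the grasp point in the tool frame, in mm); z points along the fingers, x is the direction in which the jaws open and shut, and the axes are right-handed (so a half turn about z gives the same grasp; the last joint's range is limited). The gripper opens to 85 mm and grips with 20 to 120 N. Pads are 22 mm wide; open, the fingers measure 114 mm over their backs; the gripper's body (76 mm by 85 mm) begins 54 mm behind the grasp point. The pads swing forward as they close: fully open they stand 13 mm farther back than shut.
Start: joints at [1.375, 0.385, 0.008, 0, -1.194, -0.259], TCP at [274.518, 561.462, 231.312] pointing down, gripper open.
Joint ranges: [-3.14, 3.14], [-1.21, 2.06], [-1.07, 1.41], [-3.16, 2.05], [-2.99, -0.16], [-3.1, 3.1]. Speed limits (rad/s): [2.79, 2.79, 3.14, 3.14, 3.14, 3.14].

### API

Orientations are given as a unit quaternion [x, y, z, w].
In Python, from bench import arm gives the robot as it stands.
- The arm moves only by the shell command python3 -m jog 'ROWS'. ROWS is JSON, a list of rows, each an object of numbers: "hand": the finger opening in mm, from 0 to 85.4; "dx", "dy", "dz": the shift along the tool's x, y, z in mm; "rx", "ry", "rz": the turn, a rotation vector about the tool's x, y, z in rad. A call has 1 to 5 rows; each row shifts and turns the commanded pose from where the row before left it, along the tool's axes as they then stand; what a row does not reach is not made up. A row lasts 1/12 s, in which the tool goes at most 41.7 mm and 7.16 degrees, less where a joint would pass 70% of its speed; a pose out of reach is approached as far as the arm can. A call with a gripper value outside its range is refused whole. The fingers move at their own pace and stop on an object; the grip force is fixed at half the most. Time passes only in rows, so rows that do not move let the fingers close. It gives the time, the measured TCP pose, the force and the opening at its end, in the units of the state.
- arm.read_state(): the state, without advancing time (a new reading comes with each control period).
- arm.get_image(name): name is "scene" or "top"; returns a dict with "img" (480x640x3 uint8, red, green, blue), "depth" (480x640 float32, mm along the optical axis (not along the pixel's ray), 0 where there is no reading), "intrinsics" (3x3 intrinsics, pixels), "R" (3x3) and "t" (3): a world point X has camera coordinates R X + t. Camera axes: x right, y down, z forward; pixel columns grow to the right and rows downward; lengths in mm; the calibration is good to about 2 mm. A picture is of the moment at which its call begins.
- arm.job_done(): hands the job in, once; it reports no verdict.
The state is a dict: "clock": time; "joints": joint angles; "joint_vel": joint speeds; "joint_efforts": joint torques, N m; "position": TCP position; "ee_rot": TCP orientation; "contact_force": force on the tool from outside, world axes, zero at the start; "wrist_torque": the same for the moment, N m; "gripper_width": finger opening in mm.
Only numpy, scipy, OpenCV 4.12 (cv2) and the standard library are available. Lean on these libraries where they do the work, as an engineer would, in place of code of your own. Each camera call takes 0.05 s, during which the arm holds its last target.

### The job

The photometer's sample well is blocked by its black light cover. Lift the cover off by its knob and set it down flat in the steel tray, then stand the orange-capped sample vial upright in the well, all the way down on its floor. Set both down rather than dropping them.

Things in the scene. Friction and masses are not known exactly. Their poses are not given: they have to be found in the camera images.
- cover_knob (a point): Grip point of the light cover (110 to 225 g): a loose black disc, 80 mm across, 12 mm thick, with an upright round aluminium knob, 26 mm across, 46 mm tall, on its middle. The point is on the knob's axis, 38 mm above the disc's underside, 20 mm below the knob's top; z up. It lies flat over the well, within 8 mm of its middle, held by nothing: lift it straight up.
- sample_center (a point): The vial to load (60 to 130 g): upright, round, clear, 36 mm across, 88 mm tall, the top 25 mm an orange cap of the same width. The point is on its axis half-way up (44 mm); z up. Grip it in its upper half: the lowest 24 mm go into the well. Like vials with green and white caps stand in a row with it along y, axes 90 mm or more away; two bottles up to 115 mm tall stand beyond them.
- well (a point): Middle of the mouth of the photometer's sample well, level with its flat top, 90 mm above the bench. The well is an upright round hole, 56 mm across, 24 mm deep, flat floor (a seated vial's middle is 20 mm above this point). Fixed off-white case, 150 mm wide (y); in this frame (z up) x = -70 to +170 mm; screen and buttons up to 7 mm proud beyond x = +70 mm. Left or right on the bench.
- tray_in (a point): Middle of the inner floor of the shallow steel tray for the cover: fixed, square, 170 mm outside, 160 mm inside, walls 18 mm high over the bench, 5 mm thick; floor 5 mm above the bench; z up, x and y along its sides. It stands on the side of the bench opposite the photometer. A cover lying in it has its grip point 38 mm above this point.

How it is judged (in metres and radians):
On the way, in this order (a step that is already met when the one before it is completed fails the run):
1. the cover lies flat in the tray, released (x of cover_knob in the frame of tray_in between -0.05 and 0.05 m and y of cover_knob in the frame of tray_in between -0.05 and 0.05 m and z of cover_knob in the frame of tray_in between 0.03 and 0.046 m and angle between cover_knob's own z axis and vertical below 0.17 rad and contact force between the fingers and cover below 0.05 N), for 0.2 s.
2. the orange-capped vial stands upright on the floor of the well, released (horizontal distance between sample_center and well below 0.014 m and z of sample_center in the frame of well between 0.012 and 0.028 m and angle between sample_center's own z axis and vertical below 0.17 rad and contact force between the fingers and sample below 0.05 N), for 0.2 s.
At the end, for the whole second after the job is handed in: The cover lies flat on the tray floor, knob up (10 deg), its middle within 50 mm of the tray's middle along each side; the orange-capped vial stands on the well floor, upright (10 deg), axis within 14 mm of the well's, height within 8 mm of seated; both released and at rest (all of step 1 and all of step 2 and linear speed of each of cover, sample below 0.03 m/s); the robot touches nothing.
It fails at once if the vial is dropped (falls freely by more than about 20 mm) (linear speed of sample above 0.65 m/s and contact force between the fingers and sample below 0.02 N).
It fails at once if the cover is dropped (falls freely by more than about 20 mm) (linear speed of cover above 0.65 m/s and contact force between the fingers and cover below 0.02 N).
It also fails if it takes over 64 s, if anything falls off the work surface, if the arm or the gripper's body presses on something with over 40 N, if the wrist force passes 120 N, or if a joint passes its speed limit or range.

## Working session

There is one attempt and no reset: what is moved stays moved. The work goes in short steps, Python scripts to look and compute and a shell command to move; the robot and the scene stay as the last step left them, time stands still between calls to the robot, and variables do not carry over. Pictures are saved under pics/ and viewed, and the job is handed in when it is done.

```bash
mkdir -p pics; ls
python3 - <<'E'
from bench import arm
import cv2,numpy as np
s=arm.read_state();print({k:np.round(v,3).tolist() for k,v in s.items()}, arm.grip_point_offset)
for n in("scene","top"):
    d=arm.get_image(n);cv2.imwrite(f"pics/{n}0.png",d["img"][:,:,::-1]);np.savez(f"{n}0.npz",**d)
    print(n,d["intrinsics"].round(1).tolist(),d["R"].round(3).tolist(),np.round(d["t"],1).tolist())
E
```

```text
pics
{'clock': 0.0, 'joints': [1.375, 0.386, 0.007, -0.0, -1.194, -0.259], 'joint_vel': [0.002, 0.002, 0.002, -0.0, -0.0, -0.0], 'joint_efforts': [0.0, -39.229, 18.84, 4.186, -0.005, 0.0], 'position': [274.269, 560.957, 230.223], 'ee_rot': [-0.529, 0.848, -0.001, -0.001], 'contact_force': [-0.471, -0.979, 0.125], 'wrist_torque': [-0.006, -0.059, 0.004], 'gripper_width': 85.66} -18.700000000000003
scene [[476.0, 0.0, 315.0], [0.0, 476.0, 239.6], [0.0, 0.0, 1.0]] [[0.611, 0.792, 0.02], [0.435, -0.315, -0.844], [-0.662, 0.524, -0.537]] [-311.6, -142.7, 1525.7]
top [[619.1, 0.0, 319.7], [0.0, 619.1, 235.7], [0.0, 0.0, 1.0]] [[-0.012, -1.0, 0.001], [-0.992, 0.012, -0.123], [0.123, -0.003, -0.992]] [-0.9, 528.4, 1160.8]
```

View pics/scene0.png

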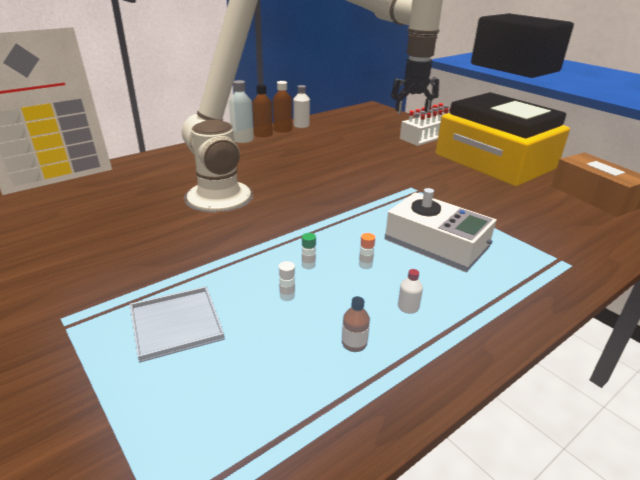

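View pics/top0.png

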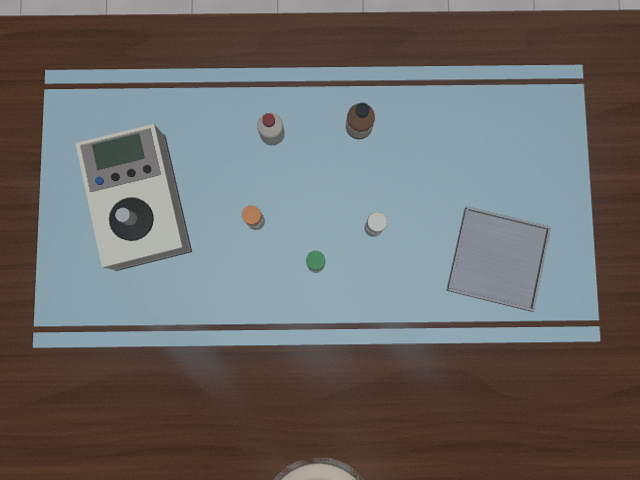

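The top view shows the photometer at the left (disc at about (131,219), knob top at (123,214)), the orange cap at (252,216), and the tray at about (499,258). The scene view confirms this layout. Next I'll measure positions.

```bash
cat > h.py <<'E'
import numpy as np,cv2
def ray(d,uv,z):
    K,R,t=d["intrinsics"],d["R"],d["t"]
    uv=np.atleast_2d(uv).astype(float)
    r=(R.T@np.linalg.inv(K)@np.c_[uv,np.ones(len(uv))].T).T
    C=-R.T@t
    return C+r*((z-C[2])/r[:,2])[:,None]
def proj(d,X):
    c=d["R"]@np.asarray(X,float)+d["t"];p=d["intrinsics"]@c;return p[:2]/p[2]
def blobs(m,amin=30):
    n,l,s,c=cv2.connectedComponentsWithStats(m.astype(np.uint8));return [(s[i,4],c[i].round(1).tolist(),s[i,:4].tolist(),l==i) for i in range(1,n) if s[i,4]>amin]
E
python3 - <<'E'
from h import *
d=np.load("top0.npz");img=d["img"];hsv=cv2.cvtColor(img,cv2.COLOR_RGB2HSV);H,S,V=[hsv[...,i].astype(int) for i in range(3)]
roi=np.zeros(H.shape,bool);roi[95:320,45:590]=1
def minc(m):
    c=max(cv2.findContours(m.astype(np.uint8),0,1)[0],key=cv2.contourArea);return c
for name,m,z in [("orange",roi&(H<16)&(S>120)&(V>120),88),("green",roi&(H>50)&(H<80)&(S>120),88)]:
    for b in blobs(m): print(name,b[:3],ray(d,b[1],z).round(1).tolist())
# white cap
m=roi&(S<40)&(V>150)
for b in blobs(m): print("white",b[:3],ray(d,b[1],88).round(1).tolist())
# dark disc + knob region
sub=np.zeros_like(roi);sub[190:250,100:165]=1
dark=sub&(V<70)
b=max(blobs(dark),key=lambda b:b[0]);print("disc dark",b[:3])
(c,r)=cv2.minEnclosingCircle(minc(b[3]));print("disc circ",c,r,ray(d,c,102).round(1).tolist())
cv2.imwrite("pics/crop1.png",cv2.resize(img[115:275,65:200,::-1],None,fx=4,fy=4)[:600])
cv2.imwrite("pics/crop2.png",cv2.resize(img[195:320,435:565,::-1],None,fx=4,fy=4))
E
```

```text
orange (np.int32(249), [251.1, 214.5], [243, 206, 18, 18]) [[562.4, 118.9, 88.0]]
white (np.int32(54), [276.2, 126.0], [270, 119, 11, 13]) [[730.0, 72.1, 88.0]]
white (np.int32(5346), [131.6, 211.3], [75, 123, 107, 145]) [[571.0, 339.4, 88.0]]
white (np.int32(142), [122.0, 214.1], [116, 208, 13, 13]) [[566.0, 357.0, 88.0]]
white (np.int32(289), [377.0, 221.1], [368, 212, 19, 19]) [[547.4, -113.0, 88.0]]
disc dark (np.int32(1172), [132.3, 219.5], [110, 198, 44, 43])
disc circ (131.05215454101562, 219.07669067382812) 21.948081970214844 [[554.3, 335.8, 102.0]]
```

Run:
```python
from h import *
d=np.load("top0.npz");D=d["depth"]
K,R,t=d["intrinsics"],d["R"],d["t"]
v,u=np.mgrid[:480,:640];P=np.stack([(u-K[0,2])/K[0,0]*D,(v-K[1,2])/K[1,1]*D,D],-1)
W=(P-t)@R; np.save("W.npy",W)
sub=(u>60)&(u<210)&(v>110)&(v<280)&(D>0)
z=W[...,2]
for lo,hi in[(80,97),(97,110),(135,160)]:
    m=sub&(z>lo)&(z<hi);print(lo,m.sum(),np.median(z[m]))
    c=max(cv2.findContours(m.astype(np.uint8),0,1)[0],key=cv2.contourArea)
    if lo==80:
        c=cv2.convexHull(c); pts=ray(d,c[:,0],90)[:,:2].astype(np.float32);rc=cv2.minAreaRect(pts);print("case",rc,cv2.boxPoints(rc).round(1).tolist())
    else:
        cc,r=cv2.minEnclosingCircle(c);print(cc,r,ray(d,cc,102 if lo==97 else 148).round(1).tolist())
m=(u>430)&(u<570)&(v>190)&(v<325)&(z>10)&(z<30)
c=cv2.convexHull(max(cv2.findContours(m.astype(np.uint8),0,1)[0],key=cv2.contourArea))
rc=cv2.minAreaRect(ray(d,c[:,0],18)[:,:2].astype(np.float32));print("tray",rc,m.sum(),np.median(z[m]))
m=(u>460)&(u<540)&(v>220)&(v<300);print("traymean",np.median(z[m]), W[280,400])
```

```text
80 8749 91.27253885757216
case ((602.7034301757812, 345.3829650878906), (242.04217529296875, 152.60562133789062), 13.616508483886719) [[467.1000061035156, 391.1000061035156], [503.0, 242.6999969482422], [738.2999877929688, 299.70001220703125], [702.4000244140625, 448.0]]
97 1531 101.478293486585
(130.5, 218.5) 22.192440032958984 [[555.4, 336.8, 102.0]]
135 198 147.04847085458954
(123.5, 214.5) 8.631438255310059 [[555.5, 335.2, 148.0]]
tray ((482.533447265625, -354.7269287109375), (171.7012481689453, 170.70281982421875), 75.56250762939453) 1224 16.624922873708805
traymean 5.2624604423967325 [ 442.82251571 -163.81165529    1.19603788]
```

Run:
```python
from h import *
d=np.load("scene0.npz");img=d["img"]
hsv=cv2.cvtColor(img,cv2.COLOR_RGB2HSV);H,S,V=[hsv[...,i].astype(int) for i in range(3)]
m=(H<16)&(S>150)&(V>180);m[:220]=0;m[270:]=0;m[:,:340]=0;m[:,400:]=0
for b in blobs(m,10): print(b[:3])
cv2.imwrite("pics/crop3.png",cv2.resize(img[180:280,340:500,::-1],None,fx=5,fy=5)[:600])
```

```text
(np.int32(72), [367.6, 237.0], [362, 234, 13, 7])
```

```bash
python3 -m jog '[{"rz":-0.114},{"rz":-0.114},{"rz":-0.114},{"rz":-0.114},{"hand":85}]'
python3 - <<'E'
from bench import arm
from scipy.spatial.transform import Rotation as R
s=arm.read_state();print(R.from_quat(s["ee_rot"]).as_matrix().round(3),s["joints"])
E
```

```text
[[-0.439 -0.898 -0.001]
 [-0.898  0.439 -0.002]
 [ 0.002 -0.    -1.   ]] [ 1.37457897e+00  3.85494357e-01  6.73833702e-03 -4.44376473e-04
 -1.19400729e+00 -2.58582479e-01]$[0]: bad value
```

```bash
python3 -m jog '[{"hand":85,"dx":0,"dy":0,"dz":0,"rx":0,"ry":0,"rz":-0.114},{"hand":85,"dx":0,"dy":0,"dz":0,"rx":0,"ry":0,"rz":-0.114},{"hand":85,"dx":0,"dy":0,"dz":0,"rx":0,"ry":0,"rz":-0.114},{"hand":85,"dx":0,"dy":0,"dz":0,"rx":0,"ry":0,"rz":-0.114}]'
python3 - <<'E'
from bench import arm
from scipy.spatial.transform import Rotation as R
s=arm.read_state();print(R.from_quat(s["ee_rot"]).as_matrix().round(3),s["joints"].round(3) if hasattr(s["joints"],"round") else s["joints"])
E
```

```text
clock: 0.43
position: [274.3, 561.2, 230.6]
ee_rot: [0.709, -0.705, 0.0, 0.001]
contact_force: [-0.9, 0.9, -0.7]
gripper_width: 84.8
[[ 0.007 -1.    -0.001]
 [-1.    -0.007 -0.001]
 [ 0.001  0.001 -1.   ]] [ 1.375  0.385  0.007 -0.    -1.194  0.203]
```

```bash
python3 -m jog '[{"hand":85,"dx":22.5,"dy":-28,"dz":0,"rx":0,"ry":0,"rz":0},{"hand":85,"dx":22.5,"dy":-28,"dz":0,"rx":0,"ry":0,"rz":0},{"hand":85,"dx":22.5,"dy":-28,"dz":0,"rx":0,"ry":0,"rz":0},{"hand":85,"dx":22.5,"dy":-28,"dz":0,"rx":0,"ry":0,"rz":0},{"hand":85,"dx":22.5,"dy":-28,"dz":0,"rx":0,"ry":0,"rz":0}]'; python3 -m jog '[{"hand":85,"dx":22.5,"dy":-28,"dz":0,"rx":0,"ry":0,"rz":0},{"hand":85,"dx":22.5,"dy":-28,"dz":0,"rx":0,"ry":0,"rz":0},{"hand":85,"dx":22.5,"dy":-28,"dz":0,"rx":0,"ry":0,"rz":0},{"hand":85,"dx":22.5,"dy":-28,"dz":0,"rx":0,"ry":0,"rz":0},{"hand":85,"dx":0,"dy":0,"dz":0,"rx":0,"ry":0,"rz":0}]'
```

```text
clock: 0.85
position: [415.4, 447.8, 230.8]
ee_rot: [0.708, -0.707, 0.0, 0.001]
contact_force: [-0.6, 0.1, 0.7]
gripper_width: 84.8
clock: 1.27
position: [530.3, 355.2, 230.4]
ee_rot: [-0.705, 0.709, -0.001, -0.001]
contact_force: [-0.3, 0.4, 0.4]
gripper_width: 85.1
```

```bash
python3 -m jog '[{"hand":85,"dx":19.5,"dy":-24.5,"dz":0,"rx":0,"ry":0,"rz":0},{"hand":85,"dx":0,"dy":0,"dz":30,"rx":0,"ry":0,"rz":0},{"hand":85,"dx":0,"dy":0,"dz":0,"rx":0,"ry":0,"rz":0},{"hand":85,"dx":0,"dy":0,"dz":0,"rx":0,"ry":0,"rz":0}]'
python3 - <<'E'
from bench import arm
from h import *
for i in range(2):
  s=arm.read_state();print(np.round(s["position"],1))
d=arm.get_image("top");cv2.imwrite("pics/top1.png",d["img"][:,:,::-1])
d=arm.get_image("scene");cv2.imwrite("pics/scene1.png",cv2.resize(d["img"][100:280,340:580,::-1],None,fx=3,fy=3))
E
```

```text
clock: 1.6
position: [550.1, 338.9, 199.2]
ee_rot: [0.707, -0.707, -0.0, 0.003]
contact_force: [-0.3, 0.8, 0.6]
gripper_width: 84.8
[550.1 338.9 199.2]
[550.1 338.9 199.2]
```

View pics/scene1.png

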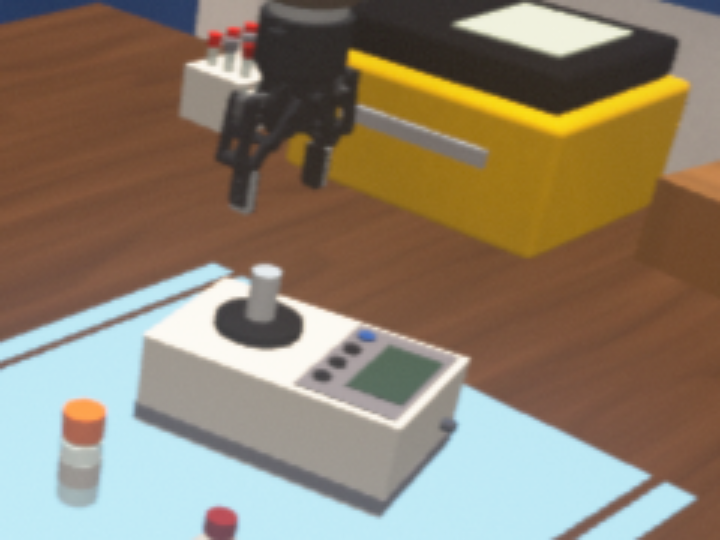

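The open jaws straddle the knob (knob top at about (265,270) in the crop). I'll make a small lateral correction and then descend.

```bash
python3 -m jog '[{"hand":85,"dx":3,"dy":-5,"dz":15,"rx":0,"ry":0,"rz":0},{"hand":85,"dx":0,"dy":0,"dz":20,"rx":0,"ry":0,"rz":0},{"hand":85,"dx":0,"dy":0,"dz":20,"rx":0,"ry":0,"rz":0},{"hand":85,"dx":0,"dy":0,"dz":15,"rx":0,"ry":0,"rz":0},{"hand":85,"dx":0,"dy":0,"dz":0,"rx":0,"ry":0,"rz":0}]'; python3 -m jog '[{"hand":85,"dx":0,"dy":0,"dz":9,"rx":0,"ry":0,"rz":0},{"hand":85,"dx":0,"dy":0,"dz":9,"rx":0,"ry":0,"rz":0},{"hand":85,"dx":0,"dy":0,"dz":0,"rx":0,"ry":0,"rz":0},{"hand":85,"dx":0,"dy":0,"dz":0,"rx":0,"ry":0,"rz":0}]'
```

```text
clock: 2.12
position: [554.4, 336.7, 129.1]
ee_rot: [0.708, -0.706, -0.0, 0.002]
contact_force: [-1.1, -0.8, -0.6]
gripper_width: 85.3
clock: 2.45
position: [556.3, 337.0, 113.5]
ee_rot: [0.708, -0.707, 0.0, -0.0]
contact_force: [-0.1, 0.0, -0.4]
gripper_width: 85.1
```

```bash
python3 -m jog '[{"hand":50,"dx":0,"dy":0,"dz":2,"rx":0,"ry":0,"rz":0},{"hand":35,"dx":0,"dy":0,"dz":0,"rx":0,"ry":0,"rz":0},{"hand":28,"dx":0,"dy":0,"dz":0,"rx":0,"ry":0,"rz":0},{"hand":0,"dx":0,"dy":0,"dz":0,"rx":0,"ry":0,"rz":0},{"hand":0,"dx":0,"dy":0,"dz":0,"rx":0,"ry":0,"rz":0}]'; python3 -m jog '[{"hand":0,"dx":0,"dy":0,"dz":0,"rx":0,"ry":0,"rz":0},{"hand":0,"dx":0,"dy":0,"dz":0,"rx":0,"ry":0,"rz":0},{"hand":0,"dx":0,"dy":0,"dz":0,"rx":0,"ry":0,"rz":0},{"hand":0,"dx":0,"dy":0,"dz":0,"rx":0,"ry":0,"rz":0},{"hand":0,"dx":0,"dy":0,"dz":0,"rx":0,"ry":0,"rz":0}]'; python3 -m jog '[{"hand":0,"dx":0,"dy":0,"dz":0,"rx":0,"ry":0,"rz":0},{"hand":0,"dx":0,"dy":0,"dz":0,"rx":0,"ry":0,"rz":0}]'
```

```text
clock: 2.87
position: [556.4, 336.8, 111.6]
ee_rot: [0.708, -0.707, 0.0, -0.0]
contact_force: [-5.0, -2.4, 19.0]
gripper_width: 25.2
clock: 3.28
position: [556.5, 336.9, 111.8]
ee_rot: [0.708, -0.707, 0.0, -0.0]
contact_force: [0.2, -0.8, 3.1]
gripper_width: 24.8
clock: 3.45
position: [556.5, 336.9, 111.8]
ee_rot: [0.708, -0.707, 0.0, -0.0]
contact_force: [-0.3, -0.4, 3.2]
gripper_width: 24.4
```

```bash
python3 -m jog '[{"hand":0,"dx":0,"dy":0,"dz":-8,"rx":0,"ry":0,"rz":0},{"hand":0,"dx":0,"dy":0,"dz":-20,"rx":0,"ry":0,"rz":0},{"hand":0,"dx":0,"dy":0,"dz":-25,"rx":0,"ry":0,"rz":0},{"hand":0,"dx":0,"dy":0,"dz":-25,"rx":0,"ry":0,"rz":0},{"hand":0,"dx":0,"dy":0,"dz":-15,"rx":0,"ry":0,"rz":0}]'; python3 -m jog '[{"hand":0,"dx":0,"dy":0,"dz":-10,"rx":0,"ry":0,"rz":0},{"hand":0,"dx":0,"dy":0,"dz":0,"rx":0,"ry":0,"rz":0},{"hand":0,"dx":0,"dy":0,"dz":0,"rx":0,"ry":0,"rz":0}]'
python3 - <<'E'
from bench import arm
from h import *
d=arm.get_image("top");cv2.imwrite("pics/top2.png",d["img"][:,:,::-1]);np.savez("top2.npz",**d)
d=arm.get_image("scene");cv2.imwrite("pics/scene2.png",cv2.resize(d["img"][100:280,340:580,::-1],None,fx=3,fy=3))
E
```

```text
clock: 3.87
position: [556.6, 337.1, 206.4]
ee_rot: [0.708, -0.707, 0.0, -0.001]
contact_force: [-0.7, 0.5, -1.4]
gripper_width: 24.6
clock: 4.12
position: [555.7, 336.6, 213.4]
ee_rot: [0.707, -0.707, -0.001, 0.001]
contact_force: [0.5, -0.2, -1.9]
gripper_width: 24.7
```

View pics/scene2.png

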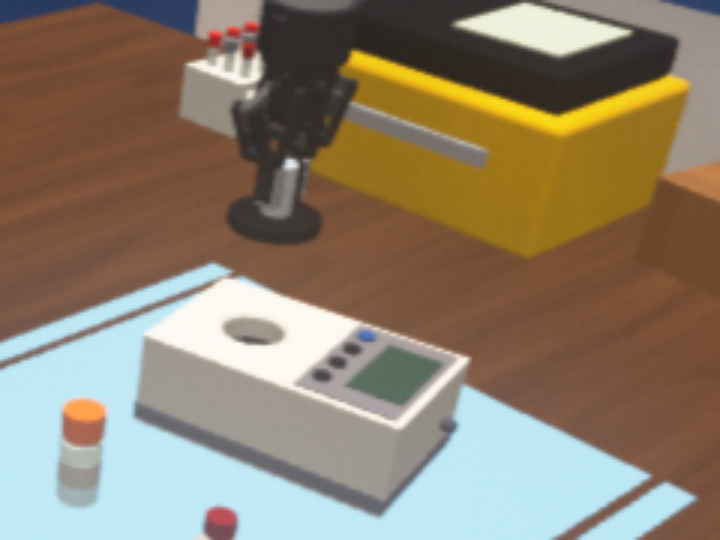

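The cover is clear of the well and held in the jaws, but it looks slightly tilted. I'll measure the disc plane from depth, and the exposed well at the same time.

Run:
```python
from bench import arm
from h import *
d=arm.get_image("scene");D=d["depth"];K,R,t=d["intrinsics"],d["R"],d["t"]
v,u=np.mgrid[:480,:640];P=np.stack([(u-K[0,2])/K[0,0]*D,(v-K[1,2])/K[1,1]*D,D],-1);W=(P-t)@R
m=(D>0)&(np.hypot(W[...,0]-556,W[...,1]-337)<48)&(W[...,2]>150)&(W[...,2]<215)
V=d["img"].max(-1)
p=W[m];print(len(p),np.percentile(p[:,2],[1,10,25,50,75,90]).round(1))
# scene disc top: dark points, robust plane
q=W[m&(V<80)]
q=q[(np.hypot(q[:,0]-556,q[:,1]-337)>18)]
for _ in range(8):
    A=np.c_[q[:,:2]-[556,337],np.ones(len(q))];c=np.linalg.lstsq(A,q[:,2],rcond=None)[0];r=q[:,2]-A@c;q=q[abs(r)<max(3,1.5*r.std())]
print(c,len(q),r.std())
d=np.load("top2.npz");img=d["img"];cv2.imwrite("pics/crop4.png",cv2.resize(img[115:275,65:200,::-1],None,fx=3.7,fy=3.7))
```

```text
385 [190.9 193.9 199.3 201.6 202.8 204.1]
[-2.75733173e-02  1.94701304e-02  2.02075512e+02] 220 1.237331111194177
```

View pics/crop4.png

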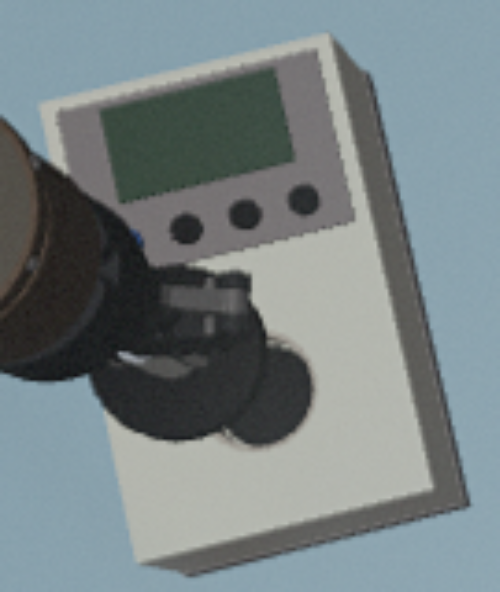

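The cover is level within about 2° and its underside is at z≈190. The well is open and visible at about (268,392) in the crop. I'll carry the cover to the tray.

```bash
python3 -m jog '[{"hand":0,"dx":10,"dy":1,"dz":0,"rx":0,"ry":0,"rz":0},{"hand":0,"dx":20,"dy":2,"dz":0,"rx":0,"ry":0,"rz":0},{"hand":0,"dx":30,"dy":3,"dz":0,"rx":0,"ry":0,"rz":0},{"hand":0,"dx":33,"dy":3.5,"dz":0,"rx":0,"ry":0,"rz":0},{"hand":0,"dx":33,"dy":3.5,"dz":0,"rx":0,"ry":0,"rz":0}]'; python3 -m jog '[{"hand":0,"dx":33,"dy":3.5,"dz":0,"rx":0,"ry":0,"rz":0},{"hand":0,"dx":33,"dy":3.5,"dz":0,"rx":0,"ry":0,"rz":0},{"hand":0,"dx":33,"dy":3.5,"dz":0,"rx":0,"ry":0,"rz":0},{"hand":0,"dx":33,"dy":3.5,"dz":0,"rx":0,"ry":0,"rz":0},{"hand":0,"dx":33,"dy":3.5,"dz":0,"rx":0,"ry":0,"rz":0}]'; python3 -m jog '[{"hand":0,"dx":33,"dy":3.5,"dz":0,"rx":0,"ry":0,"rz":0},{"hand":0,"dx":33,"dy":3.5,"dz":0,"rx":0,"ry":0,"rz":0},{"hand":0,"dx":33,"dy":3.5,"dz":0,"rx":0,"ry":0,"rz":0},{"hand":0,"dx":33,"dy":3.5,"dz":0,"rx":0,"ry":0,"rz":0},{"hand":0,"dx":33,"dy":3.5,"dz":0,"rx":0,"ry":0,"rz":0}]'; python3 -m jog '[{"hand":0,"dx":33,"dy":3.5,"dz":0,"rx":0,"ry":0,"rz":0},{"hand":0,"dx":33,"dy":3.5,"dz":0,"rx":0,"ry":0,"rz":0},{"hand":0,"dx":33,"dy":3.5,"dz":0,"rx":0,"ry":0,"rz":0},{"hand":0,"dx":33,"dy":3.5,"dz":0,"rx":0,"ry":0,"rz":0},{"hand":0,"dx":33,"dy":3.5,"dz":0,"rx":0,"ry":0,"rz":0}]'; python3 -m jog '[{"hand":0,"dx":20,"dy":2,"dz":0,"rx":0,"ry":0,"rz":0},{"hand":0,"dx":10,"dy":1,"dz":0,"rx":0,"ry":0,"rz":0},{"hand":0,"dx":0,"dy":0,"dz":0,"rx":0,"ry":0,"rz":0},{"hand":0,"dx":0,"dy":0,"dz":0,"rx":0,"ry":0,"rz":0}]'
```

```text
clock: 4.68
position: [542.5, 208.9, 213.3]
ee_rot: [0.708, -0.706, -0.0, 0.001]
contact_force: [0.9, -0.8, -1.2]
gripper_width: 25.2
clock: 5.1
position: [524.9, 43.6, 213.8]
ee_rot: [0.708, -0.707, -0.0, 0.001]
contact_force: [1.3, -0.0, -2.2]
gripper_width: 24.3
clock: 5.52
position: [507.5, -121.2, 213.9]
ee_rot: [0.707, -0.707, -0.0, 0.0]
contact_force: [1.2, -0.7, -1.8]
gripper_width: 24.5
clock: 5.93
position: [490.1, -286.0, 213.7]
ee_rot: [0.707, -0.707, -0.001, 0.0]
contact_force: [0.3, -0.5, -2.7]
gripper_width: 24.6
clock: 6.27
position: [487.8, -314.3, 213.6]
ee_rot: [0.707, -0.707, -0.001, 0.0]
contact_force: [-0.9, 0.3, -2.3]
gripper_width: 24.8
```

```bash
python3 -m jog '[{"hand":0,"dx":20,"dy":2.5,"dz":0,"rx":0,"ry":0,"rz":0},{"hand":0,"dx":20,"dy":2.5,"dz":0,"rx":0,"ry":0,"rz":0},{"hand":0,"dx":0,"dy":0,"dz":20,"rx":0,"ry":0,"rz":0},{"hand":0,"dx":0,"dy":0,"dz":30,"rx":0,"ry":0,"rz":0},{"hand":0,"dx":0,"dy":0,"dz":30,"rx":0,"ry":0,"rz":0}]'; python3 -m jog '[{"hand":0,"dx":0,"dy":0,"dz":30,"rx":0,"ry":0,"rz":0},{"hand":0,"dx":0,"dy":0,"dz":25,"rx":0,"ry":0,"rz":0},{"hand":0,"dx":0,"dy":0,"dz":20,"rx":0,"ry":0,"rz":0},{"hand":0,"dx":0,"dy":0,"dz":0,"rx":0,"ry":0,"rz":0},{"hand":0,"dx":0,"dy":0,"dz":0,"rx":0,"ry":0,"rz":0}]';  python3 - <<'E'
from bench import arm
from h import *
d=arm.get_image("scene");cv2.imwrite("pics/scene3.png",cv2.resize(d["img"][200:380,80:320,::-1],None,fx=3,fy=3))
D=d["depth"];K,R,t=d["intrinsics"],d["R"],d["t"]
s=arm.read_state()["position"]
v,u=np.mgrid[:480,:640];P=np.stack([(u-K[0,2])/K[0,0]*D,(v-K[1,2])/K[1,1]*D,D],-1);W=(P-t)@R
rr=np.hypot(W[...,0]-s[0],W[...,1]-s[1])
q=W[(D>0)&(rr<38)&(rr>18)&(d["img"].max(-1)<80)&(W[...,2]<s[2]+5)]
for _ in range(8):
    A=np.c_[q[:,:2]-s[:2],np.ones(len(q))];c=np.linalg.lstsq(A,q[:,2],rcond=None)[0];r=q[:,2]-A@c;q=q[abs(r)<max(3,1.5*r.std())]
print(s,c,len(q),r.std())
E
```

```text
clock: 6.68
position: [484.4, -353.4, 134.5]
ee_rot: [0.708, -0.706, 0.001, -0.001]
contact_force: [0.2, -0.3, -2.5]
gripper_width: 24.9
clock: 7.1
position: [483.5, -353.1, 58.8]
ee_rot: [0.708, -0.706, -0.001, 0.001]
contact_force: [0.6, -0.8, -0.9]
gripper_width: 24.9
[ 484.61522286 -353.82866072   60.27076373] [-9.89414026e-03  6.74484817e-03  4.87131068e+01] 375 1.2343752200474807
```

View pics/scene3.png

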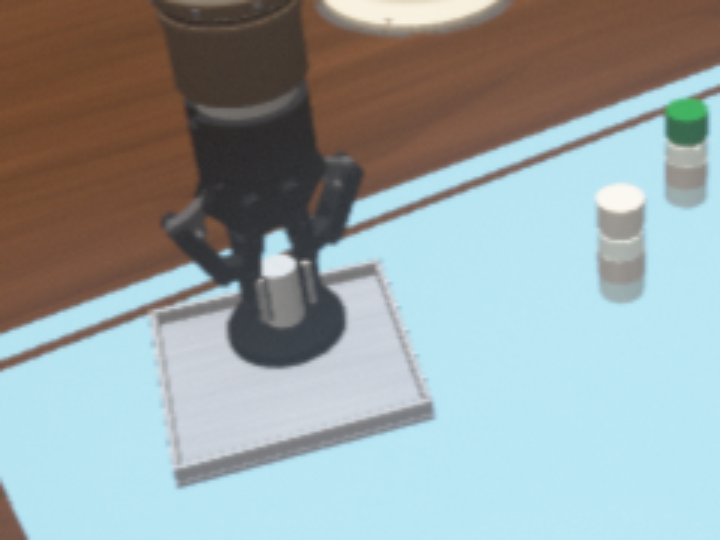

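The cover is level above the tray, with its underside at z≈36. I'll lower it onto the floor, using small steps at the end.

```bash
python3 -m jog '[{"hand":0,"dx":0,"dy":0,"dz":12,"rx":0,"ry":0,"rz":0},{"hand":0,"dx":0,"dy":0,"dz":10,"rx":0,"ry":0,"rz":0},{"hand":0,"dx":0,"dy":0,"dz":4,"rx":0,"ry":0,"rz":0},{"hand":0,"dx":0,"dy":0,"dz":0,"rx":0,"ry":0,"rz":0},{"hand":0,"dx":0,"dy":0,"dz":0,"rx":0,"ry":0,"rz":0}]'; python3 -m jog '[{"hand":0,"dx":0,"dy":0,"dz":2,"rx":0,"ry":0,"rz":0},{"hand":0,"dx":0,"dy":0,"dz":0,"rx":0,"ry":0,"rz":0},{"hand":0,"dx":0,"dy":0,"dz":0,"rx":0,"ry":0,"rz":0}]'
```

```text
clock: 7.57
position: [483.9, -354.4, 33.8]
ee_rot: [0.708, -0.707, 0.0, -0.0]
contact_force: [0.3, 0.3, -1.4]
gripper_width: 24.3
clock: 7.82
position: [483.8, -354.4, 31.6]
ee_rot: [0.708, -0.707, 0.0, -0.0]
contact_force: [-0.7, -0.3, -1.9]
gripper_width: 24.7
```

```bash
python3 -m jog '[{"hand":0,"dx":0,"dy":0,"dz":1,"rx":0,"ry":0,"rz":0},{"hand":0,"dx":0,"dy":0,"dz":0,"rx":0,"ry":0,"rz":0},{"hand":0,"dx":0,"dy":0,"dz":0,"rx":0,"ry":0,"rz":0}]'
```

```text
clock: 8.07
position: [483.6, -354.3, 30.3]
ee_rot: [0.708, -0.707, -0.0, 0.0]
contact_force: [0.2, -1.2, -2.8]
gripper_width: 24.6
```

```bash
python3 -m jog '[{"hand":0,"dx":0,"dy":0,"dz":1,"rx":0,"ry":0,"rz":0},{"hand":0,"dx":0,"dy":0,"dz":0,"rx":0,"ry":0,"rz":0},{"hand":0,"dx":0,"dy":0,"dz":0,"rx":0,"ry":0,"rz":0}]';python3 -m jog '[{"hand":0,"dx":0,"dy":0,"dz":1,"rx":0,"ry":0,"rz":0},{"hand":0,"dx":0,"dy":0,"dz":0,"rx":0,"ry":0,"rz":0},{"hand":0,"dx":0,"dy":0,"dz":0,"rx":0,"ry":0,"rz":0}]'
```

```text
clock: 8.32
position: [483.6, -354.3, 29.2]
ee_rot: [0.708, -0.707, -0.0, 0.0]
contact_force: [0.6, -0.3, -2.1]
gripper_width: 24.8
clock: 8.57
position: [483.6, -354.3, 28.2]
ee_rot: [0.708, -0.707, -0.0, 0.0]
contact_force: [0.3, 0.4, -1.4]
gripper_width: 24.8
```

```bash
python3 -m jog '[{"hand":0,"dx":0,"dy":0,"dz":1,"rx":0,"ry":0,"rz":0},{"hand":0,"dx":0,"dy":0,"dz":0,"rx":0,"ry":0,"rz":0},{"hand":0,"dx":0,"dy":0,"dz":0,"rx":0,"ry":0,"rz":0}]'
```

```text
clock: 8.82
position: [483.6, -354.3, 27.2]
ee_rot: [0.708, -0.707, -0.0, 0.0]
contact_force: [0.8, 0.0, -2.0]
gripper_width: 24.7
```

```bash
python3 -m jog '[{"hand":0,"dx":0,"dy":0,"dz":0.5,"rx":0,"ry":0,"rz":0},{"hand":0,"dx":0,"dy":0,"dz":0,"rx":0,"ry":0,"rz":0},{"hand":0,"dx":0,"dy":0,"dz":0,"rx":0,"ry":0,"rz":0}]'
```

```text
clock: 9.07
position: [483.7, -354.3, 26.8]
ee_rot: [0.708, -0.707, 0.0, -0.0]
contact_force: [0.3, -0.0, -2.1]
gripper_width: 25.0
```

```bash
python3 -m jog '[{"hand":0,"dx":0,"dy":0,"dz":1,"rx":0,"ry":0,"rz":0},{"hand":0,"dx":0,"dy":0,"dz":0,"rx":0,"ry":0,"rz":0},{"hand":0,"dx":0,"dy":0,"dz":0,"rx":0,"ry":0,"rz":0}]'
```

```text
clock: 9.32
position: [483.7, -354.3, 26.8]
ee_rot: [0.708, -0.707, 0.0, 0.0]
contact_force: [-1.9, 2.3, 5.2]
gripper_width: 24.8
```

```bash
python3 -m jog '[{"hand":0,"dx":0,"dy":0,"dz":1,"rx":0,"ry":0,"rz":0},{"hand":0,"dx":0,"dy":0,"dz":0,"rx":0,"ry":0,"rz":0},{"hand":0,"dx":0,"dy":0,"dz":0,"rx":0,"ry":0,"rz":0}]'
```

```text
clock: 9.57
position: [483.7, -354.3, 26.8]
ee_rot: [0.708, -0.706, 0.0, 0.0]
contact_force: [-2.9, 4.0, 10.8]
gripper_width: 24.6
```

The force rises to 10.8 N, so the cover is on the floor. I'll ease off and release.

```bash
python3 -m jog '[{"hand":0,"dx":0,"dy":0,"dz":-1.5,"rx":0,"ry":0,"rz":0},{"hand":40,"dx":0,"dy":0,"dz":0,"rx":0,"ry":0,"rz":0},{"hand":60,"dx":0,"dy":0,"dz":0,"rx":0,"ry":0,"rz":0},{"hand":85,"dx":0,"dy":0,"dz":0,"rx":0,"ry":0,"rz":0},{"hand":85,"dx":0,"dy":0,"dz":0,"rx":0,"ry":0,"rz":0}]'; python3 -m jog '[{"hand":85,"dx":0,"dy":0,"dz":0,"rx":0,"ry":0,"rz":0},{"hand":85,"dx":0,"dy":0,"dz":0,"rx":0,"ry":0,"rz":0},{"hand":85,"dx":0,"dy":0,"dz":0,"rx":0,"ry":0,"rz":0}]';python3 -m jog '[{"hand":85,"dx":0,"dy":0,"dz":-10,"rx":0,"ry":0,"rz":0},{"hand":85,"dx":0,"dy":0,"dz":-20,"rx":0,"ry":0,"rz":0},{"hand":85,"dx":0,"dy":0,"dz":-30,"rx":0,"ry":0,"rz":0},{"hand":85,"dx":0,"dy":0,"dz":-35,"rx":0,"ry":0,"rz":0},{"hand":85,"dx":0,"dy":0,"dz":-35,"rx":0,"ry":0,"rz":0}]'; python3 -m jog '[{"hand":85,"dx":-15,"dy":0,"dz":-20,"rx":0,"ry":0,"rz":0},{"hand":85,"dx":-30,"dy":-4,"dz":-10,"rx":0,"ry":0,"rz":0},{"hand":85,"dx":-30,"dy":-4,"dz":0,"rx":0,"ry":0,"rz":0},{"hand":85,"dx":-35,"dy":-5,"dz":0,"rx":0,"ry":0,"rz":0},{"hand":85,"dx":-35,"dy":-5,"dz":0,"rx":0,"ry":0,"rz":0}]'
python3 - <<'E'
from bench import arm
from h import *
d=arm.get_image("top");cv2.imwrite("pics/top4.png",d["img"][:,:,::-1]);np.savez("top4.npz",**d)
img=d["img"];D=d["depth"];K,R,t=d["intrinsics"],d["R"],d["t"]
v,u=np.mgrid[:480,:640];P=np.stack([(u-K[0,2])/K[0,0]*D,(v-K[1,2])/K[1,1]*D,D],-1);W=(P-t)@R
rr=np.hypot(W[...,0]-484,W[...,1]+354)
q=W[(rr<36)&(rr>20)&(img.max(-1)<80)&(W[...,2]<40)];A=np.c_[q[:,:2]-[484,-354],np.ones(len(q))];print("disc plane",np.linalg.lstsq(A,q[:,2],rcond=None)[0],q.mean(0))
# well
sub=(u>95)&(u<170)&(v>190)&(v<250)&(img.max(-1)<100)
b=max(blobs(sub),key=lambda b:b[0]);print("well",b[:3])
# well rim via case colour hole: depth below 85
c=max(cv2.findContours(b[3].astype(np.uint8),0,1)[0],key=cv2.contourArea);cc,r=cv2.minEnclosingCircle(c);print(cc,r,ray(d,cc,90))
m=(u>230)&(u<275)&(v>195)&(v<240)&(W[...,2]>80)&(W[...,2]<96);bb=max(blobs(m),key=lambda b:b[0]);print("vialtop",bb[:3],ray(d,bb[1],88),np.median(W[m],0))
E
```

```text
clock: 9.98
position: [483.7, -354.4, 26.0]
ee_rot: [0.708, -0.707, -0.0, 0.0]
contact_force: [-0.2, -1.4, 0.9]
gripper_width: 71.8
clock: 10.23
position: [483.6, -354.3, 26.2]
ee_rot: [0.708, -0.707, -0.0, 0.0]
contact_force: [-0.1, -0.2, 0.6]
gripper_width: 85.1
clock: 10.65
position: [483.2, -354.2, 158.2]
ee_rot: [0.708, -0.707, -0.0, 0.0]
contact_force: [0.9, -0.5, 0.2]
gripper_width: 85.1
clock: 11.07
position: [501.4, -208.2, 187.7]
ee_rot: [0.707, -0.707, 0.001, -0.001]
contact_force: [0.5, 0.1, -0.4]
gripper_width: 85.1
disc plane [1.45956605e-03 2.52005912e-03 1.70538057e+01] [ 477.07246065 -355.34358501   17.04030856]
well (np.int32(534), [136.2, 221.4], [124, 208, 26, 28])
(136.5408172607422, 221.39796447753906) 13.837418556213379 [[551.73811484 329.25909724  90.        ]]
vialtop (np.int32(298), [251.1, 214.4], [242, 205, 19, 20]) [[562.59567397 118.92924224  88.        ]] [562.99507373 119.04880602  88.15913318]
```

View pics/top4.png

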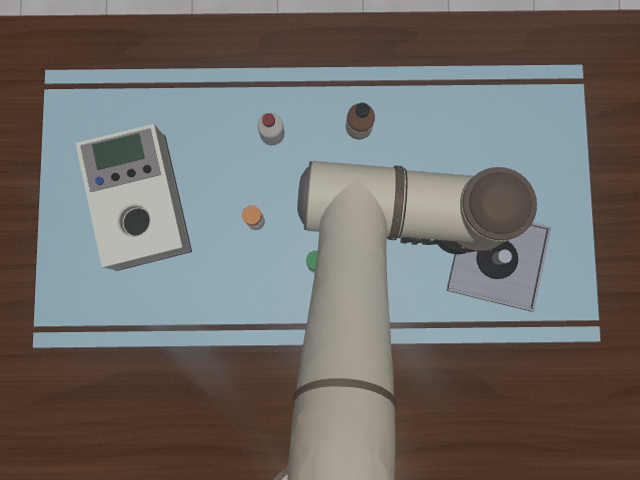

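The cover lies flat and centred in the tray at about (497,259), with the disc top at z≈17. The dark blob in the well is its floor, so I'll measure rim and floor separately.

Run:
```python
from h import *
d=np.load("top4.npz");img=d["img"]
print("floor centre @66",ray(d,[136.5,221.4],66))
cv2.imwrite("pics/crop5.png",cv2.resize(img[195:245,110:160,::-1],None,fx=11,fy=11,interpolation=0))
for w in [(554.1,333.6,90),(551.7,329.3,90),(554,333.6,66)]: print(w,proj(d,w))
g=img.astype(int).min(-1)
sub=np.zeros(g.shape,np.uint8);sub[195:248,108:165]=1
m=((g<165)&(sub>0))
for b in blobs(m,60):
    c=max(cv2.findContours(b[3].astype(np.uint8),0,1)[0],key=cv2.contourArea);cc,r=cv2.minEnclosingCircle(c);print(b[:3],cc,r,ray(d,cc,90))
```

```text
floor centre @66 [[555.34722003 336.43425447  66.        ]]
(554.1, 333.6, 90) [134.20968528 220.1545312 ]
(551.7, 329.3, 90) [136.51804986 221.41874003]
(554, 333.6, 66) [137.99337599 222.09249975]
(np.int32(867), [133.5, 220.0], [117, 204, 34, 33]) (133.5, 220.0) 16.77060890197754 [[554.40271754 334.91160923  90.        ]]
```

View pics/crop5.png

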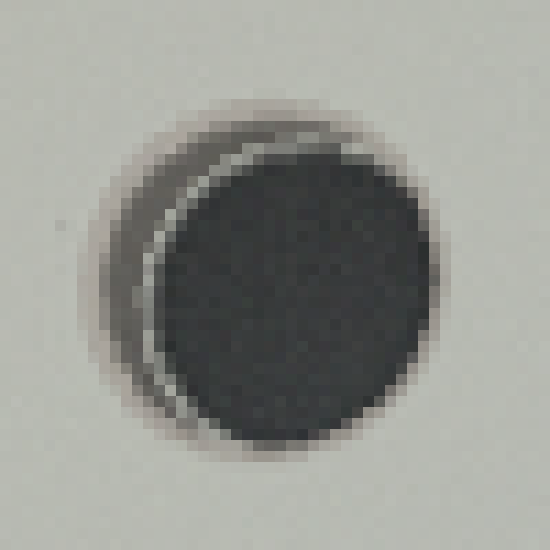

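Rim centre is (554.4, 334.9); together with the case fit I take the well at (554.3, 334.5). Next I go to the vial at (562.7, 119).

```bash
python3 -m jog '[{"hand":75,"dx":-32.8,"dy":-6.1,"dz":0,"rx":0,"ry":0,"rz":0},{"hand":75,"dx":-32.8,"dy":-6.1,"dz":0,"rx":0,"ry":0,"rz":0},{"hand":75,"dx":-32.8,"dy":-6.1,"dz":0,"rx":0,"ry":0,"rz":0},{"hand":75,"dx":-32.8,"dy":-6.1,"dz":0,"rx":0,"ry":0,"rz":0},{"hand":75,"dx":-32.8,"dy":-6.1,"dz":0,"rx":0,"ry":0,"rz":0}]'; python3 -m jog '[{"hand":75,"dx":-32.8,"dy":-6.1,"dz":0,"rx":0,"ry":0,"rz":0},{"hand":75,"dx":-32.8,"dy":-6.1,"dz":0,"rx":0,"ry":0,"rz":0},{"hand":75,"dx":-32.8,"dy":-6.1,"dz":0,"rx":0,"ry":0,"rz":0},{"hand":75,"dx":-32.8,"dy":-6.1,"dz":0,"rx":0,"ry":0,"rz":0},{"hand":75,"dx":-32.8,"dy":-6.1,"dz":0,"rx":0,"ry":0,"rz":0}]'; python3 -m jog '[{"hand":75,"dx":0,"dy":0,"dz":20,"rx":0,"ry":0,"rz":0},{"hand":75,"dx":0,"dy":0,"dz":30,"rx":0,"ry":0,"rz":0},{"hand":75,"dx":0,"dy":0,"dz":20,"rx":0,"ry":0,"rz":0},{"hand":75,"dx":0,"dy":0,"dz":0,"rx":0,"ry":0,"rz":0},{"hand":75,"dx":0,"dy":0,"dz":0,"rx":0,"ry":0,"rz":0}]'
python3 - <<'E'
from bench import arm
from h import *
d=arm.get_image("scene");cv2.imwrite("pics/scene5.png",cv2.resize(d["img"][120:300,260:500,::-1],None,fx=3,fy=3))
E
```

```text
clock: 11.53
position: [531.8, -43.7, 187.3]
ee_rot: [0.708, -0.707, 0.0, -0.0]
contact_force: [0.9, -1.0, -0.3]
gripper_width: 74.7
clock: 11.95
position: [562.1, 120.5, 187.4]
ee_rot: [0.708, -0.707, 0.0, -0.001]
contact_force: [0.6, -1.4, 0.4]
gripper_width: 75.0
clock: 12.37
position: [561.9, 118.5, 116.3]
ee_rot: [0.708, -0.707, -0.0, 0.001]
contact_force: [0.1, -0.2, 0.0]
gripper_width: 74.9
```

View pics/scene5.png

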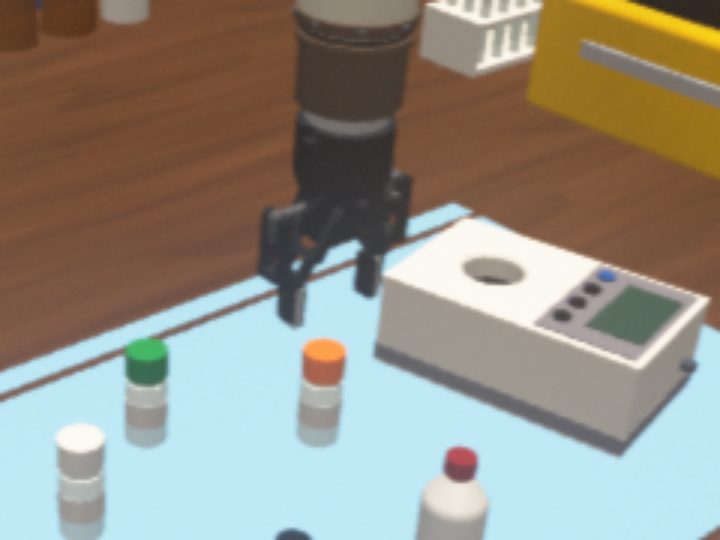

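The jaws straddle the orange cap, which is at (323,345) in the crop. I'll descend 70 mm and close.

```bash
python3 -m jog '[{"hand":75,"dx":-0.5,"dy":-0.7,"dz":20,"rx":0,"ry":0,"rz":0},{"hand":75,"dx":0,"dy":0,"dz":20,"rx":0,"ry":0,"rz":0},{"hand":75,"dx":0,"dy":0,"dz":20,"rx":0,"ry":0,"rz":0},{"hand":75,"dx":0,"dy":0,"dz":10,"rx":0,"ry":0,"rz":0},{"hand":75,"dx":0,"dy":0,"dz":0,"rx":0,"ry":0,"rz":0}]'; python3 -m jog '[{"hand":55,"dx":0,"dy":0,"dz":0,"rx":0,"ry":0,"rz":0},{"hand":42,"dx":0,"dy":0,"dz":0,"rx":0,"ry":0,"rz":0},{"hand":37,"dx":0,"dy":0,"dz":0,"rx":0,"ry":0,"rz":0},{"hand":32,"dx":0,"dy":0,"dz":0,"rx":0,"ry":0,"rz":0},{"hand":0,"dx":0,"dy":0,"dz":0,"rx":0,"ry":0,"rz":0}]';  python3 -m jog '[{"hand":0,"dx":0,"dy":0,"dz":0,"rx":0,"ry":0,"rz":0},{"hand":0,"dx":0,"dy":0,"dz":0,"rx":0,"ry":0,"rz":0},{"hand":0,"dx":0,"dy":0,"dz":0,"rx":0,"ry":0,"rz":0},{"hand":0,"dx":0,"dy":0,"dz":0,"rx":0,"ry":0,"rz":0}]'
```

```text
clock: 12.83
position: [562.4, 118.9, 45.8]
ee_rot: [0.707, -0.707, -0.0, 0.001]
contact_force: [0.3, 0.1, 0.4]
gripper_width: 75.1
clock: 13.25
position: [563.9, 119.6, 48.0]
ee_rot: [0.708, -0.706, 0.001, -0.001]
contact_force: [-0.9, -0.3, 5.7]
gripper_width: 35.0
clock: 13.58
position: [563.9, 119.6, 48.0]
ee_rot: [0.708, -0.706, 0.001, -0.001]
contact_force: [-0.8, -0.2, 6.5]
gripper_width: 35.2
```

```bash
python3 -m jog '[{"hand":0,"dx":0,"dy":0,"dz":-8,"rx":0,"ry":0,"rz":0},{"hand":0,"dx":0,"dy":0,"dz":-22,"rx":0,"ry":0,"rz":0},{"hand":0,"dx":0,"dy":0,"dz":-30,"rx":0,"ry":0,"rz":0},{"hand":0,"dx":0,"dy":0,"dz":-30,"rx":0,"ry":0,"rz":0},{"hand":0,"dx":0,"dy":0,"dz":-30,"rx":0,"ry":0,"rz":0}]'; python3 -m jog '[{"hand":0,"dx":0,"dy":0,"dz":-15,"rx":0,"ry":0,"rz":0},{"hand":0,"dx":0,"dy":0,"dz":-5,"rx":0,"ry":0,"rz":0},{"hand":0,"dx":0,"dy":0,"dz":0,"rx":0,"ry":0,"rz":0},{"hand":0,"dx":0,"dy":0,"dz":0,"rx":0,"ry":0,"rz":0}]'
python3 - <<'E'
from bench import arm
from h import *
d=arm.get_image("scene");cv2.imwrite("pics/scene6.png",cv2.resize(d["img"][100:280,260:500,::-1],None,fx=3,fy=3))
E
```

```text
clock: 14.0
position: [562.1, 119.1, 167.5]
ee_rot: [0.707, -0.707, -0.0, 0.001]
contact_force: [0.6, 0.5, -1.6]
gripper_width: 35.2
clock: 14.33
position: [561.7, 119.1, 185.2]
ee_rot: [0.707, -0.707, -0.001, 0.001]
contact_force: [-0.4, -0.3, -0.7]
gripper_width: 35.1
```

View pics/scene6.png

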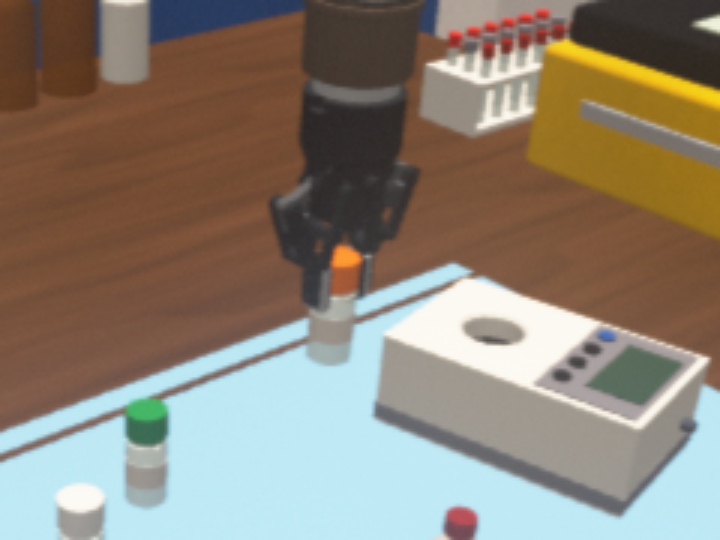

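The vial is held. It may be slightly tilted, although a finger hides the left part of the cap, so I'll measure its edges.

Run:
```python
from bench import arm
from h import *
d=arm.get_image("scene");np.savez("scene6.npz",**d);img=d["img"]
cv2.imwrite("pics/crop6.png",cv2.resize(img[170:230,340:400,::-1],None,fx=10,fy=10,interpolation=0))
for a in(-.2,0,.2):
    p=lambda s:proj(d,[563+s*np.sin(a),119,204+s*np.cos(a)])
    print(a,p(20),p(0),p(-66))
```

```text
-0.2 [370.65107955 185.11099137] [371.13387856 193.35943347] [372.67935981 219.76340752]
0 [371.85370593 185.57474311] [371.13387856 193.35943347] [368.85449946 218.01015012]
0.2 [373.03307459 186.35481035] [371.13387856 193.35943347] [365.17480763 215.33770502]
```

View pics/crop6.png

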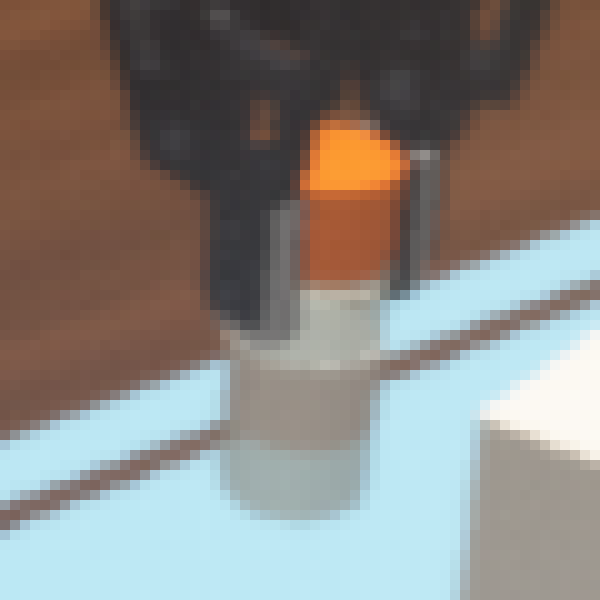

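Measured against the predicted upright slope (0.09 px/px), the vial is upright: its edges run at 0.06 to 0.10. I'll carry it over the well.

```bash
python3 -m jog '[{"hand":0,"dx":-15,"dy":1,"dz":0,"rx":0,"ry":0,"rz":0},{"hand":0,"dx":-30,"dy":1,"dz":0,"rx":0,"ry":0,"rz":0},{"hand":0,"dx":-30,"dy":1,"dz":0,"rx":0,"ry":0,"rz":0},{"hand":0,"dx":-30,"dy":1,"dz":0,"rx":0,"ry":0,"rz":0},{"hand":0,"dx":-30,"dy":1,"dz":0,"rx":0,"ry":0,"rz":0}]'; python3 -m jog '[{"hand":0,"dx":-30,"dy":1,"dz":0,"rx":0,"ry":0,"rz":0},{"hand":0,"dx":-30,"dy":1,"dz":0,"rx":0,"ry":0,"rz":0},{"hand":0,"dx":-20,"dy":0.7,"dz":0,"rx":0,"ry":0,"rz":0},{"hand":0,"dx":0,"dy":0,"dz":0,"rx":0,"ry":0,"rz":0},{"hand":0,"dx":0,"dy":0,"dz":0,"rx":0,"ry":0,"rz":0}]'; python3 -m jog '[{"hand":0,"dx":0,"dy":0,"dz":15,"rx":0,"ry":0,"rz":0},{"hand":0,"dx":0,"dy":0,"dz":15,"rx":0,"ry":0,"rz":0},{"hand":0,"dx":0,"dy":0,"dz":5,"rx":0,"ry":0,"rz":0},{"hand":0,"dx":0,"dy":0,"dz":0,"rx":0,"ry":0,"rz":0},{"hand":0,"dx":0,"dy":0,"dz":0,"rx":0,"ry":0,"rz":0}]'
python3 - <<'E'
from bench import arm
from h import *
print(arm.read_state()["position"])
d=arm.get_image("scene");cv2.imwrite("pics/scene7.png",cv2.resize(d["img"][150:250,380:500,::-1],None,fx=6,fy=6,interpolation=0))
d=arm.get_image("top");cv2.imwrite("pics/top7.png",cv2.resize(d["img"][180:260,80:180,::-1],None,fx=7,fy=7,interpolation=0))
E
```

```text
clock: 14.85
position: [556.8, 255.9, 184.9]
ee_rot: [0.707, -0.707, -0.0, 0.001]
contact_force: [0.4, -0.4, -1.2]
gripper_width: 34.5
clock: 15.27
position: [553.8, 335.6, 184.3]
ee_rot: [0.708, -0.706, -0.0, 0.002]
contact_force: [0.6, -0.4, -0.8]
gripper_width: 34.6
clock: 15.68
position: [555.0, 333.6, 151.2]
ee_rot: [0.707, -0.707, 0.0, 0.0]
contact_force: [0.3, -0.7, -1.2]
gripper_width: 34.8
[554.97166165 333.60396008 151.23935999]
```

View pics/scene7.png

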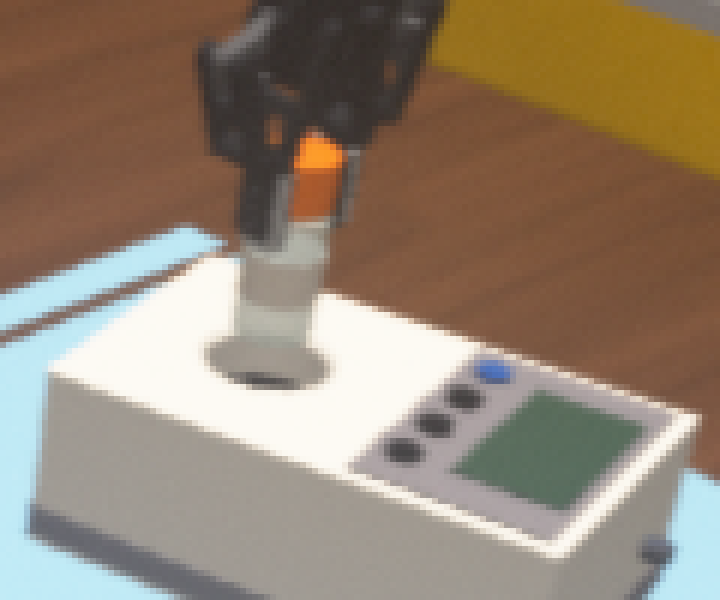

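View pics/top7.png

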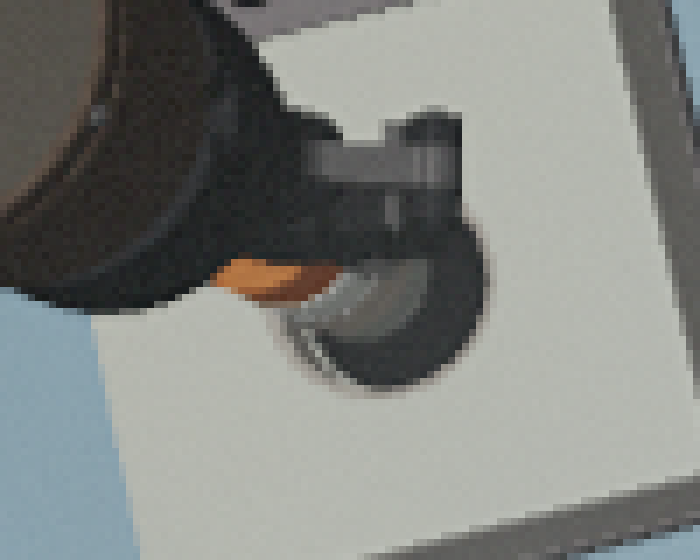

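Both views put the vial bottom inside the mouth of the well: in the scene crop the bottom centre is at about (272,335), over the mouth at (268,362). I'll lower it.

```bash
python3 -m jog '[{"hand":0,"dx":0,"dy":0,"dz":8,"rx":0,"ry":0,"rz":0},{"hand":0,"dx":0,"dy":0,"dz":8,"rx":0,"ry":0,"rz":0},{"hand":0,"dx":0,"dy":0,"dz":0,"rx":0,"ry":0,"rz":0}]'; python3 -m jog '[{"hand":0,"dx":0,"dy":0,"dz":8,"rx":0,"ry":0,"rz":0},{"hand":0,"dx":0,"dy":0,"dz":6,"rx":0,"ry":0,"rz":0},{"hand":0,"dx":0,"dy":0,"dz":4,"rx":0,"ry":0,"rz":0},{"hand":0,"dx":0,"dy":0,"dz":0,"rx":0,"ry":0,"rz":0},{"hand":0,"dx":0,"dy":0,"dz":0,"rx":0,"ry":0,"rz":0}]'
```

```text
clock: 16.03
position: [553.7, 333.5, 133.2]
ee_rot: [0.707, -0.707, -0.0, 0.002]
contact_force: [-1.0, -0.4, -2.1]
gripper_width: 35.0
clock: 16.45
position: [554.7, 334.2, 116.9]
ee_rot: [0.708, -0.707, 0.0, 0.0]
contact_force: [0.2, 0.6, -0.4]
gripper_width: 34.8
```

```bash
python3 -m jog '[{"hand":0,"dx":0,"dy":0,"dz":1.5,"rx":0,"ry":0,"rz":0},{"hand":0,"dx":0,"dy":0,"dz":0,"rx":0,"ry":0,"rz":0},{"hand":0,"dx":0,"dy":0,"dz":0,"rx":0,"ry":0,"rz":0}]'
```

```text
clock: 16.7
position: [554.9, 334.4, 116.0]
ee_rot: [0.708, -0.707, 0.0, -0.0]
contact_force: [-0.2, -0.6, -1.6]
gripper_width: 34.4
```

```bash
python3 -m jog '[{"hand":0,"dx":0,"dy":0,"dz":1.5,"rx":0,"ry":0,"rz":0},{"hand":0,"dx":0,"dy":0,"dz":0,"rx":0,"ry":0,"rz":0},{"hand":0,"dx":0,"dy":0,"dz":0,"rx":0,"ry":0,"rz":0}]'
```

```text
clock: 16.95
position: [554.8, 334.3, 114.3]
ee_rot: [0.708, -0.707, -0.0, 0.0]
contact_force: [0.1, 0.1, -0.7]
gripper_width: 34.8
```

```bash
python3 -m jog '[{"hand":0,"dx":0,"dy":0,"dz":1,"rx":0,"ry":0,"rz":0},{"hand":0,"dx":0,"dy":0,"dz":0,"rx":0,"ry":0,"rz":0},{"hand":0,"dx":0,"dy":0,"dz":0,"rx":0,"ry":0,"rz":0}]'
```

```text
clock: 17.2
position: [555.0, 334.4, 114.1]
ee_rot: [0.708, -0.707, 0.0, -0.0]
contact_force: [-1.4, -0.4, 3.0]
gripper_width: 34.5
```

```bash
python3 -m jog '[{"hand":0,"dx":0,"dy":0,"dz":1,"rx":0,"ry":0,"rz":0},{"hand":0,"dx":0,"dy":0,"dz":0,"rx":0,"ry":0,"rz":0},{"hand":0,"dx":0,"dy":0,"dz":0,"rx":0,"ry":0,"rz":0}]'
```

```text
clock: 17.45
position: [555.1, 334.3, 114.1]
ee_rot: [0.708, -0.706, 0.0, -0.001]
contact_force: [-2.8, -1.5, 7.1]
gripper_width: 35.0
```

Floor contact comes at TCP z=114, which matches the grasp height of 48 plus 66. I'll ease off, release and rise.

```bash
python3 -m jog '[{"hand":0,"dx":0,"dy":0,"dz":-1,"rx":0,"ry":0,"rz":0},{"hand":40,"dx":0,"dy":0,"dz":0,"rx":0,"ry":0,"rz":0},{"hand":50,"dx":0,"dy":0,"dz":0,"rx":0,"ry":0,"rz":0},{"hand":75,"dx":0,"dy":0,"dz":0,"rx":0,"ry":0,"rz":0},{"hand":75,"dx":0,"dy":0,"dz":0,"rx":0,"ry":0,"rz":0}]'; python3 -m jog '[{"hand":75,"dx":0,"dy":0,"dz":0,"rx":0,"ry":0,"rz":0},{"hand":75,"dx":0,"dy":0,"dz":0,"rx":0,"ry":0,"rz":0},{"hand":75,"dx":0,"dy":0,"dz":-10,"rx":0,"ry":0,"rz":0},{"hand":75,"dx":0,"dy":0,"dz":-20,"rx":0,"ry":0,"rz":0},{"hand":75,"dx":0,"dy":0,"dz":-25,"rx":0,"ry":0,"rz":0}]'; python3 -m jog '[{"hand":75,"dx":0,"dy":0,"dz":-25,"rx":0,"ry":0,"rz":0},{"hand":75,"dx":0,"dy":0,"dz":-25,"rx":0,"ry":0,"rz":0},{"hand":75,"dx":0,"dy":20,"dz":0,"rx":0,"ry":0,"rz":0},{"hand":75,"dx":30,"dy":20,"dz":0,"rx":0,"ry":0,"rz":0},{"hand":75,"dx":30,"dy":20,"dz":0,"rx":0,"ry":0,"rz":0}]'; python3 -m jog '[{"hand":75,"dx":30,"dy":20,"dz":0,"rx":0,"ry":0,"rz":0},{"hand":75,"dx":30,"dy":15,"dz":0,"rx":0,"ry":0,"rz":0},{"hand":75,"dx":30,"dy":0,"dz":0,"rx":0,"ry":0,"rz":0},{"hand":75,"dx":0,"dy":0,"dz":0,"rx":0,"ry":0,"rz":0},{"hand":75,"dx":0,"dy":0,"dz":0,"rx":0,"ry":0,"rz":0}]'
python3 - <<'E'
from bench import arm
from h import *
d=arm.get_image("scene");cv2.imwrite("pics/scene8.png",cv2.resize(d["img"][90:390,100:500,::-1],None,fx=2,fy=2))
d=arm.get_image("top");img=d["img"];cv2.imwrite("pics/top8.png",img[:,:,::-1])
D=d["depth"];K,R,t=d["intrinsics"],d["R"],d["t"]
v,u=np.mgrid[:480,:640];P=np.stack([(u-K[0,2])/K[0,0]*D,(v-K[1,2])/K[1,1]*D,D],-1);W=(P-t)@R
m=(np.hypot(W[...,0]-554,W[...,1]-334.5)<30)&(W[...,2]>130)&(W[...,2]<175);q=W[m]
b=max(blobs(m),key=lambda b:b[0]);print("vial top",b[:3],q.mean(0),np.median(q[:,2]),ray(d,b[1],154))
q=q[abs(q[:,2]-np.median(q[:,2]))<4];A=np.c_[q[:,:2]-q[:,:2].mean(0),np.ones(len(q))];print("cap plane",np.linalg.lstsq(A,q[:,2],rcond=None)[0],len(q))
m=(np.hypot(W[...,0]-483,W[...,1]+354)<60)&(W[...,2]>50)&(W[...,2]<75);print("knob top",W[m].mean(0),m.sum())
rr=np.hypot(W[...,0]-482,W[...,1]+354);q=W[(rr<36)&(rr>20)&(img.max(-1)<80)&(W[...,2]<40)];A=np.c_[q[:,:2]-q[:,:2].mean(0),np.ones(len(q))];print("disc plane",np.linalg.lstsq(A,q[:,2],rcond=None)[0])
E
```

```text
clock: 17.87
position: [554.8, 334.3, 112.8]
ee_rot: [0.708, -0.707, -0.0, 0.0]
contact_force: [-0.7, 0.7, 0.5]
gripper_width: 72.3
clock: 18.28
position: [554.0, 333.6, 167.7]
ee_rot: [0.707, -0.707, -0.0, 0.002]
contact_force: [-0.5, 0.9, 0.7]
gripper_width: 74.8
clock: 18.7
position: [494.3, 274.6, 219.1]
ee_rot: [0.708, -0.706, -0.0, -0.001]
contact_force: [-0.4, -1.2, 0.6]
gripper_width: 74.9
clock: 19.12
position: [460.0, 183.2, 219.7]
ee_rot: [-0.707, 0.707, -0.0, 0.001]
contact_force: [0.5, 0.3, 0.0]
gripper_width: 74.3Traceback (most recent call last):
  File "<stdin>", line 8, in <module>
ValueError: max() iterable argument is empty
```

View pics/scene8.png

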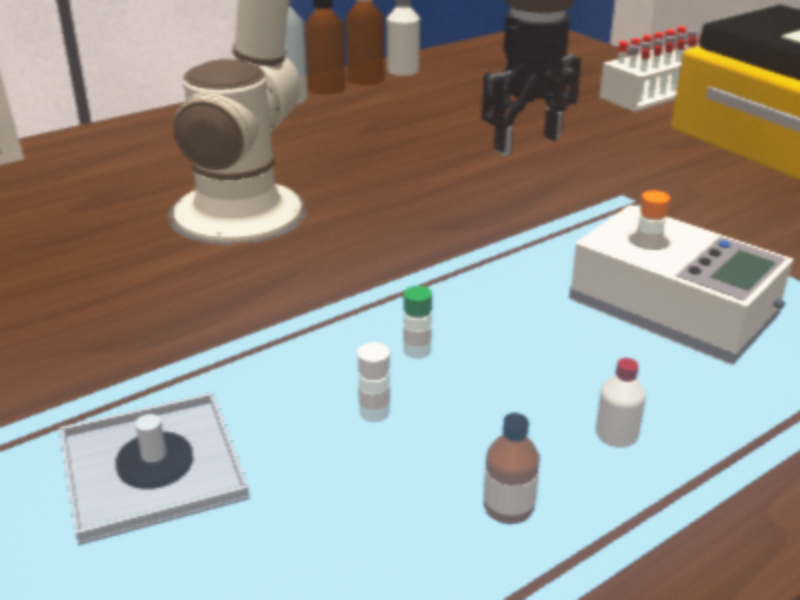

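View pics/top8.png

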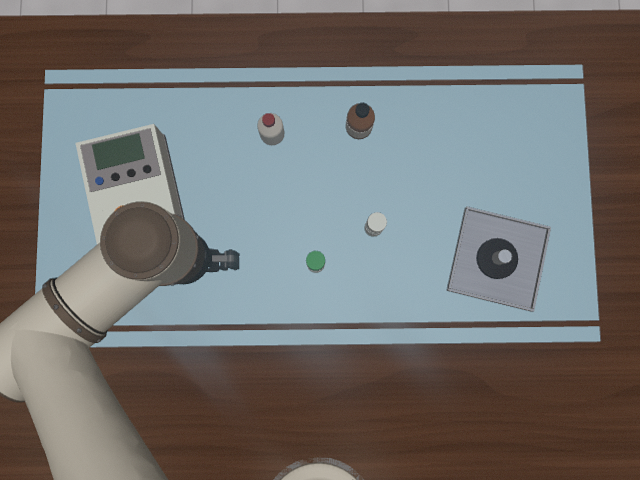

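The scene view shows the vial standing in the well (cap at (655,203)) and the cover flat in the tray. The arm hides the vial from above, so I'll move it aside and measure.

```bash
python3 -m jog '[{"hand":75,"dx":30,"dy":0,"dz":0,"rx":0,"ry":0,"rz":0},{"hand":75,"dx":35,"dy":0,"dz":0,"rx":0,"ry":0,"rz":0},{"hand":75,"dx":35,"dy":0,"dz":0,"rx":0,"ry":0,"rz":0},{"hand":75,"dx":30,"dy":0,"dz":0,"rx":0,"ry":0,"rz":0},{"hand":75,"dx":0,"dy":0,"dz":0,"rx":0,"ry":0,"rz":0}]'
python3 - <<'E'
from bench import arm
from h import *
d=arm.get_image("top");img=d["img"];cv2.imwrite("pics/top9.png",cv2.resize(img[110:280,60:220,::-1],None,fx=3.5,fy=3.5))
D=d["depth"];K,R,t=d["intrinsics"],d["R"],d["t"]
v,u=np.mgrid[:480,:640];P=np.stack([(u-K[0,2])/K[0,0]*D,(v-K[1,2])/K[1,1]*D,D],-1);W=(P-t)@R
m=(np.hypot(W[...,0]-554,W[...,1]-334.5)<30)&(W[...,2]>147)&(W[...,2]<165);q=W[m]
b=max(blobs(m),key=lambda b:b[0]);print("vial top",b[:3],np.median(q[:,2]),ray(d,b[1],154))
A=np.c_[q[:,:2]-q[:,:2].mean(0),np.ones(len(q))];print("cap plane",np.linalg.lstsq(A,q[:,2],rcond=None)[0],len(q))
m=(np.hypot(W[...,0]-483,W[...,1]+354)<60)&(W[...,2]>55)&(W[...,2]<75);print("knob top",W[m].mean(0),m.sum())
rr=np.hypot(W[...,0]-482,W[...,1]+354);q=W[(rr<36)&(rr>20)&(img.max(-1)<80)&(W[...,2]<40)];A=np.c_[q[:,:2]-q[:,:2].mean(0),np.ones(len(q))];print("disc plane",np.linalg.lstsq(A,q[:,2],rcond=None)[0])
E
```

```text
clock: 19.63
position: [460.0, 51.6, 218.2]
ee_rot: [-0.706, 0.708, 0.0, -0.001]
contact_force: [-0.5, 0.5, 0.1]
gripper_width: 74.9
vial top (np.int32(352), [123.3, 215.0], [113, 205, 23, 21]) 154.04237051310372 [[553.60564628 333.58049356 154.        ]]
cap plane [4.34635948e-02 2.40230895e-02 1.53836046e+02] 352
knob top [ 482.77843914 -351.33297337   62.50690657] 159
disc plane [ 5.83251129e-03 -4.50174216e-03  1.70432342e+01]
```

View pics/top9.png

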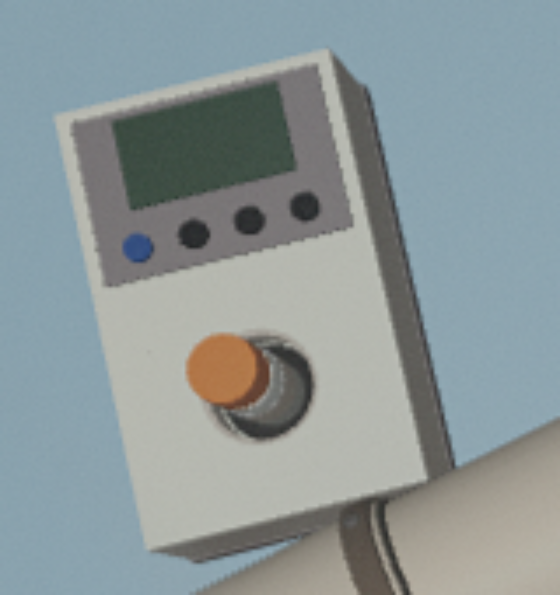

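The vial's cap, at (228,370) in the crop, is level at z=154.0 as expected when seated, and its axis is within about 1 mm of the well's. The cover is flat and centred, so I'm handing in.

```bash
python3 -c "
from bench import arm
print(arm.job_done())"
```

```text
the job is handed in; nothing more can be done
None
```

I set the light cover down flat in the tray, stood the orange-capped vial on the floor of the well, and handed the job in. The last clock reading before hand-in was about 19.6 s. Both were lowered until the wrist force showed floor contact, then released.

**Cover:** in the last images the disc lies flat (tilt under 1°, top at z≈17 mm). Its knob is at about (483, −351), within about 4 mm of the tray's middle.

**Vial:** the cap top is at z = 154.0 mm, exactly the seated height. Its centre is about 1 mm from the well's axis, and the cap-plane fit gives 3° or less.

**Robot:** the gripper was about 250 mm or more from both, with about 0 N of contact.

**Disagreements:**
- The cover and then the vial looked slightly tilted while held. Measuring them showed both close to level, because a finger was hiding part of the view.
- The first well estimate from the dark blob was about 5 mm off because the blob was the well's floor. I used the rim and the case outline instead, which agreed within about 1.5 mm.
- The first jog call was refused because I had left keys out of the rows. Nothing moved.

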